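# Stock the cooking caddy

### The job

Stock the wooden cooking caddy: stand the two red-capped spice jars from the bare worktop in its two smaller round cups (one each, either way round), the shaker in the square cup and the small food tin in the widest round cup, all upright, set down rather than dropped. The spice jar on the chopping board is in use and the jam jar does not belong in the caddy: leave both where they stand, and do not knock anything over.

Things in the scene. Friction and masses are not known exactly. Their poses are not given: they have to be found in the camera images.
- jar_a_mid (a point): upright round glass spice jar with a red cap, 45 mm in diameter, 106 mm tall, about 0.11 kg, standing on the bare worktop. This point is on its axis half-way up (53 mm above its foot); z along the axis. Being tall, it is best gripped in its upper part, about 80 mm above its foot. It looks just like the other red-capped jars
- jar_b_mid (a point): upright round glass spice jar with a red cap, 45 mm in diameter, 106 mm tall, about 0.11 kg, standing on the bare worktop. This point is on its axis half-way up (53 mm above its foot); z along the axis. Being tall, it is best gripped in its upper part, about 80 mm above its foot. It looks just like the other red-capped jars
- shaker_mid (a point): upright glass table shaker with white contents and a grey domed top, 44 mm in diameter up to 66 mm height, then narrower (34 mm), 90 mm tall, best gripped 50 to 60 mm above its foot, about 0.1 kg. This point is on its axis half-way up (45 mm above its foot); z along the axis
- tin_mid (a point): upright small closed food tin with a paper label and gold-coloured metal ends, 57 mm in diameter, 72 mm tall, about 0.18 kg. This point is on its axis half-way up (36 mm above its foot); z along the axis
- well_round_1: Round white porcelain cup set in the wooden caddy, 24 mm high, walls 3 mm, floor 3 mm thick, open at the top; it does not move. Origin: centre of its underside, 8 mm above the worktop; z up, x across the row, y along the row of four cups (94 mm apart). Inner diameter 61 mm
- well_round_2: Round white porcelain cup set in the wooden caddy, 24 mm high, walls 3 mm, floor 3 mm thick, open at the top; it does not move. Origin: centre of its underside, 8 mm above the worktop; z up, x across the row, y along the row of four cups (94 mm apart). Inner diameter 61 mm
- well_square: Square white porcelain cup set in the wooden caddy, 24 mm high, walls 3 mm, floor 3 mm thick, open at the top; it does not move. Origin: centre of its underside, 8 mm above the worktop; z up, x across the row, y along the row of four cups (94 mm apart). Inside 61 x 61 mm
- well_wide: The widest round white porcelain cup set in the wooden caddy, 24 mm high, walls 3 mm, floor 3 mm thick, open at the top; it does not move. Origin: centre of its underside, 8 mm above the worktop; z up, x across the row, y along the row of four cups (94 mm apart). Inner diameter 77 mm
- board_jar_mid (a point): a third red-capped spice jar of the same kind (45 mm in diameter, 106 mm tall), the one that stands on the wooden chopping board (15 mm thick): not to be moved. This point is on its axis half-way up (53 mm above its foot); z along the axis
- jam_mid (a point): jam jar with a yellow lid and pink contents, 66 mm in diameter, 100 mm tall, about 0.44 kg, standing loose among the other things: not to be moved. This point is on its axis half-way up; z along the axis
Not all that is in view belongs to the job. What is shaped like the part that bears jar_a_mid but blue is not meant. What is shaped like the part that bears shaker_mid but black or blue is not meant.

How it is judged:
By the outcome, as a careful person would: the job done as asked, in the order asked, and still so for the second after the job is handed in, with the robot touching nothing.
It also fails if it takes over 96 s, if anything falls off the work surface, if the arm or the gripper's body presses on something with over 40 N, if the wrist force passes 120 N, or if a joint passes its speed limit or range.

### The arm

A 6-joint arm with a two-finger parallel gripper is mounted at the origin on a cart in front of the work surface, level with it; the furniture and walls round the work are solid. World frame = base frame: x ahead of the robot, y to its left, z up, the work surface at z = 0. Lengths are in m, angles in rad, forces in N, time in s.
With the tool pointing down it reaches from about 0.3 to 0.875 m from the base axis. Payload 6.4 kg.
Tool frame: the origin (TCP) lies midway between the tips of the shut fingers; the grasp point (between the pads) lies 19 mm behind it (ctrl.pinch_z is the distance from the TCP to the grasp point, in m); z points along the fingers, y is the line along which they close (so a half turn about z gives the same grasp; the last joint's range is limited). The gripper opens to 85 mm and grips with 20 to 120 N. Pads are 22 mm wide; open, the fingers measure 114 mm over their backs; the gripper's body (76 mm by 85 mm) begins 54 mm behind the grasp point. The pads swing forward as they close: fully open they stand 13 mm farther back than shut.
Start: joints at [1.037, 0.181, 1.607, -0, 1.354, -0.206], TCP at [0.185, 0.544, 0.231] pointing down, gripper open.
Joint ranges: [-2.99, 2.99], [-0.89, 2.07], [0.3, 2.58], [-1.14, 4.28], [0, 2.63], [-3.12, 3.12]. Speed limits (rad/s): [2.57, 2.57, 3.01, 3.14, 3.14, 3.14].

### API

Orientations are given as a unit quaternion [w, x, y, z].
In Python, from bench import ctrl gives the robot as it stands.
- The arm moves only by the tool apply_moves, never from a script. Its argument "moves" is a list of rows, each an object with "jaw": the opening, from 0 (shut) to 1 (fully open); "offset": the shift along the tool's x, y, z in mm, a list of three; "rot": the turn, a rotation vector about the tool's x, y, z in degrees, a list of three. In form: [{"jaw": jaw, "offset": [dx, dy, dz], "rot": [ax, ay, az]}, ...]. A call has exactly 5 rows; each row shifts and turns the commanded pose from where the row before left it, along the tool's axes as they then stand; what a row does not reach is not made up. A row lasts 1/8 s, in which the tool goes at most 62.5 mm and 10.7 degrees, less where a joint would pass 70% of its speed; a pose out of reach is approached as far as the arm can. A call is refused whole if a number of a shift passes 62.5 or a number of a turn 10.7, either way. A call with a gripper value outside its range is refused whole. The fingers move at their own pace and stop on an object; the grip force is fixed at half the most. Time passes only in rows, so rows that do not move let the fingers close, or fill a call up. It gives the time, the measured TCP pose, the force, the opening and the grip force at its end, in the units of the state.
- ctrl.get_obs(): the state, without advancing time (a new reading comes with each control period).
- ctrl.camera(name): name is "scene" or "top" or "wrist"; returns (picture, depth): 480x640x3 uint8, red, green, blue; 480x640 float32, m along the optical axis (not along the pixel's ray), 0 where there is no reading.
- ctrl.camera_params(name): a dict with "K" (3x3 intrinsics, pixels), "dist" ([k1, k2, p1, p2, k3] as OpenCV has them; the pictures are not rectified), "cam_to_world" (4x4, takes a point from camera to world coordinates); the wrist camera has in their place "mount" (4x4, takes a point from camera to tool coordinates, whose origin is the TCP and whose axes are the flange's). Camera axes: x right, y down, z forward; pixel columns grow to the right and rows downward; lengths in m; the calibration is good to about 2 mm. A picture is of the moment at which its call begins: read the wrist's pose just before it. camera_params takes no time and is no camera call.
- ctrl.hand_in(): hands the job in; it is judged then, once.
Trained networks look in the newest picture that a camera, given by its name, has taken for a name from the list of things; names that differ only in an ending like _2 or _b are one class to them, and where a whole thing is asked for, a point or a joint stands for the part that bears it (a point fixed in the world has none). Each returns a list of dicts, best first, with "score" (0 to 1); they miss things now and then, are a little off and sometimes report something else, mostly with a low value. They report only what shows in the picture. A call takes as long as a camera call. They do not tell look-alikes from the thing itself.
- ctrl.outline_of(camera, target): "region" (480x640 bool, what is visible of it) and "position" ([column, row] in pixels, amid what is visible of it).
The state is a dict: "time_s": time; "q": joint angles; "dq": joint speeds; "joint_efforts": joint torques, N m; "eef_pos": TCP position; "eef_rot": TCP orientation; "wrist_force": force on the tool from outside, world axes, zero at the start; "torque": the same for the moment, N m; "opening": opening from 0.0 (shut) to 1.0 (fully open); "grasp_force": force on a finger pad.
Only numpy, scipy, OpenCV 4.12 (cv2) and the standard library are available. Lean on these libraries where they do the work, as an engineer would, in place of code of your own. Each camera call takes 0.05 s, during which the arm holds its last target. There are 200 camera calls.

## Working session

There is one attempt and no reset: what is moved stays moved. The work goes in short steps, Python scripts to look and compute and a tool call to move; the robot and the scene stay as the last step left them, time stands still between calls to the robot, and variables do not carry over. Pictures are saved under pics/ and viewed, at most 14 in all, crops included, and the job is handed in when it is done.

Besides the shell and the picture viewer there is one more tool, called after ">>>" by a JSON object that holds its "op" and its "data", one argument or row to a line. apply_moves: Moves the arm, as the interface text tells. Its arguments: {"type":"object","properties":{"moves":{"type":"array"}},"required":["moves"]}

```bash
mkdir -p pics; cat > h.py <<'E'
from bench import ctrl
import numpy as np, cv2
def unproj(cam,T,px,d):
    p=ctrl.camera_params(cam);K=np.array(p["K"]);D=np.array(p["dist"])
    u=cv2.undistortPoints(np.array(px,float).reshape(-1,1,2),K,D)[:,0]
    c=np.c_[u*np.array(d)[:,None],d,np.ones(len(u))]
    return (T@c.T).T[:,:3]
def T_of(cam):
    p=ctrl.camera_params(cam)
    if cam!="wrist": return np.array(p["cam_to_world"])
    from scipy.spatial.transform import Rotation as R
    o=ctrl.get_obs();q=o["eef_rot"];T=np.eye(4);T[:3,:3]=R.from_quat([q[1],q[2],q[3],q[0]]).as_matrix();T[:3,3]=o["eef_pos"]
    return T@np.array(p["mount"])
def cloud(cam,T,depth,mask):
    r,c=np.nonzero(mask&(depth>0))
    return unproj(cam,T,np.c_[c,r],depth[r,c])
E
python3 - <<'E'
from h import *
print(ctrl.get_obs())
for c in("scene","top"):
    im,d=ctrl.camera(c);cv2.imwrite(f"pics/{c}.png",im[:,:,::-1]);np.save(f"{c}_d.npy",d)
    T=T_of(c);print(c,T.round(3).tolist())
    for n in("jar_a_mid","shaker_mid","tin_mid","well_round_1","well_square","well_wide","jam_mid"):
        for r in ctrl.outline_of(c,n):
            P=cloud(c,T,d,r["region"])
            if len(P)<20: continue
            top=np.percentile(P[:,2],97);Q=P[P[:,2]>top-.012]
            print(n,round(r["score"],2),np.round(r["position"]),len(P),"top",top.round(3),"ctr",((Q.min(0)+Q.max(0))/2).round(3)[:2],"ext",(Q.max(0)-Q.min(0)).round(3)[:2],"med",np.median(P,0).round(3))
E
```

```text
{'time_s': 0.0, 'q': array([ 1.03668708e+00,  1.81562193e-01,  1.60803645e+00, -1.45189552e-05,
        1.35380350e+00, -2.06320958e-01]), 'dq': array([-2.79350422e-05,  2.61496827e-04, -1.44840156e-03,  2.05103179e-05,
       -4.17872606e-05,  2.18282438e-04]), 'joint_efforts': array([ 2.89553805e-03, -4.44864142e+01, -3.51342201e+01, -6.52436825e-05,
        8.76597769e-03,  2.55918746e-05]), 'eef_pos': array([0.18482359, 0.54388357, 0.23035852]), 'eef_rot': array([-3.20744367e-04,  1.63159782e-01,  9.86599243e-01, -8.46014642e-04]), 'wrist_force': array([0.40508243, 0.14695034, 0.02086439]), 'torque': array([ 0.01005402, -0.00658697, -0.02796435]), 'grasp_force': 0.0, 'opening': 0.9992540266357453}
scene [[0.54, -0.405, 0.738, -0.47], [-0.841, -0.273, 0.467, -0.72], [0.012, -0.873, -0.488, 0.731], [0.0, 0.0, 0.0, 1.0]]
jar_a_mid 0.68 [436. 280.] 967 top 0.106 ctr [ 0.507 -0.358] ext [0.047 0.044] med [ 0.492 -0.367  0.074]
jar_a_mid 0.64 [416. 309.] 1299 top 0.106 ctr [ 0.401 -0.367] ext [0.048 0.045] med [ 0.386 -0.372  0.067]
jar_a_mid 0.57 [463. 305.] 1286 top 0.107 ctr [ 0.466
[... 2086 characters left out ...]
 top 0.091 ctr [ 0.5   -0.191] ext [0.031 0.031] med [ 0.495 -0.187  0.082]
tin_mid 0.64 [356. 306.] 493 top 0.074 ctr [ 0.419 -0.123] ext [0.054 0.054] med [ 0.418 -0.122  0.069]
well_round_1 0.79 [384. 223.] 569 top 0.035 ctr [ 0.624 -0.177] ext [0.066 0.066] med [ 0.627 -0.179  0.013]
well_round_1 0.58 [269. 219.] 590 top 0.035 ctr [0.628 0.103] ext [0.066 0.065] med [0.63  0.106 0.013]
well_square 0.95 [342. 227.] 766 top 0.034 ctr [ 0.626 -0.084] ext [0.069 0.067] med [ 0.628 -0.084  0.013]
well_wide 0.75 [309. 223.] 857 top 0.035 ctr [0.626 0.01 ] ext [0.081 0.082] med [0.629 0.01  0.013]
jam_mid 0.56 [269. 298.] 737 top 0.103 ctr [0.424 0.092] ext [0.062 0.063] med [0.422 0.087 0.099]
```

View pics/scene.png

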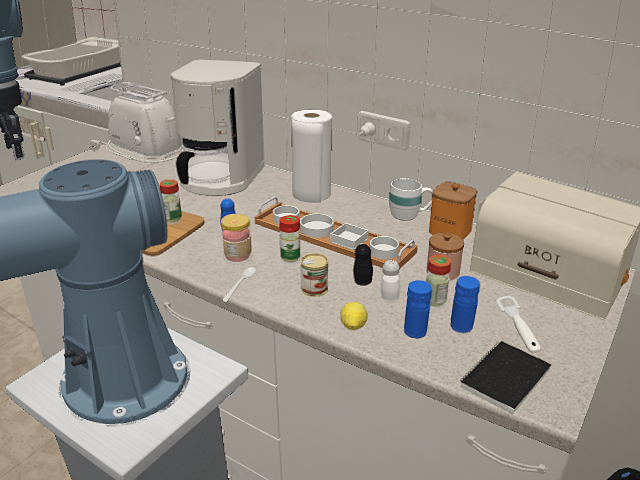

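View pics/top.png

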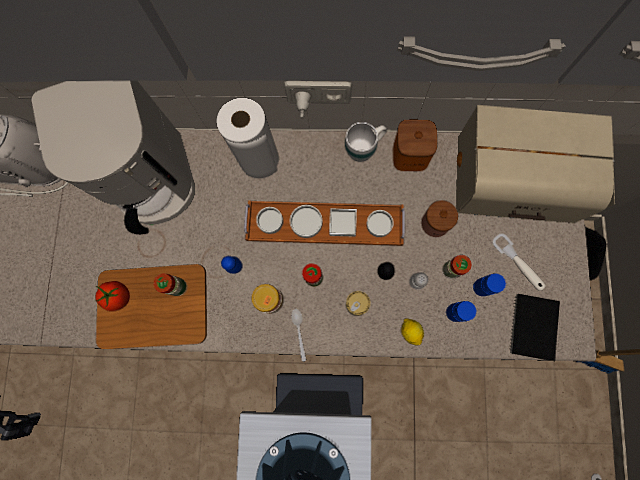

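The scene shows the worktop red-capped jars at top-image (312,274) and (460,265). The board jar is at (165,284), the grey shaker at (419,280), the tin at (357,303) and the jam jar at (267,298). The blue and black look-alikes are at (462,311), (490,285), (231,263) and (386,270). Jar b still needs measuring, and so do the obstacles.

```bash
python3 - <<'E'
from h import *
d=np.load("top_d.npy");T=T_of("top")
for n,(a,b,c,e),z in(("jarb",(295,330,255,295),.09),("jara",(440,480,250,285),.09),("roll",(210,285,95,180),.03),("pot",(420,462,197,240),.02),("mug",(340,390,118,165),.03),("caddy",(245,405,198,248),.003)):
    m=np.zeros(d.shape,bool);m[c:e,a:b]=1
    P=cloud("top",T,d,m);P=P[P[:,2]>z]
    print(n,len(P),((P.min(0)+P.max(0))/2).round(3),"min",P.min(0).round(3),"max",P.max(0).round(3))
d=np.load("scene_d.npy");T=T_of("scene");m=np.zeros(d.shape,bool);m[212:265,275:303]=1
P=cloud("scene",T,d,m);P=P[(P[:,2]>.09)&(P[:,0]<.56)];print("jarb scene",len(P),((P.min(0)+P.max(0))/2).round(3),P.min(0).round(3),P.max(0).round(3))
E
```

```text
jarb 302 [ 0.484 -0.014  0.102] min [ 0.462 -0.035  0.09 ] max [0.505 0.007 0.113]
jara 327 [ 0.509 -0.356  0.101] min [ 0.488 -0.378  0.09 ] max [ 0.531 -0.334  0.112]
roll 4350 [0.82  0.169 0.132] min [0.745 0.06  0.031] max [0.896 0.278 0.234]
pot 1034 [ 0.646 -0.334  0.061] min [ 0.594 -0.385  0.02 ] max [ 0.697 -0.284  0.102]
mug 1125 [ 0.841 -0.136  0.062] min [ 0.787 -0.201  0.03 ] max [ 0.894 -0.071  0.095]
caddy 6634 [ 0.629 -0.033  0.028] min [ 0.56  -0.243  0.003] max [0.698 0.176 0.052]
jarb scene 275 [ 0.48  -0.013  0.099] [ 0.455 -0.036  0.09 ] [0.505 0.01  0.108]
```

>>> {"op": "apply_moves", "data": {
  "moves": [
    {"jaw": 1,"offset": [0,0,0],"rot": [0,0,10.2]},
    {"jaw": 1,"offset": [0,0,0],"rot": [0,0,10.2]},
    {"jaw": 1,"offset": [0,0,0],"rot": [0,0,10.2]},
    {"jaw": 1,"offset": [0,0,0],"rot": [0,0,10.2]},
    {"jaw": 1,"offset": [0,0,0],"rot": [0,0,10.2]}
  ]
}}

```text
time_s: 1.42
eef_pos: [0.1851, 0.5444, 0.2313]
eef_rot: [0.0, 0.574, 0.819, 0.0]
wrist_force: [-0.0, 0.6, -0.7]
opening: 1.004
grasp_force: 0.0
```

>>> {"op": "apply_moves", "data": {
  "moves": [
    {"jaw": 1,"offset": [0,0,0],"rot": [0,0,10.2]},
    {"jaw": 1,"offset": [0,0,0],"rot": [0,0,10.0]},
    {"jaw": 1,"offset": [-50,28,0],"rot": [0,0,0]},
    {"jaw": 1,"offset": [-50,28,0],"rot": [0,0,0]},
    {"jaw": 1,"offset": [-50,28,0],"rot": [0,0,0]}
  ]
}}

```text
time_s: 2.05
eef_pos: [0.2697, 0.3931, 0.2314]
eef_rot: [0.0, 0.707, 0.708, 0.0]
wrist_force: [0.6, 0.3, 0.7]
opening: 0.997
grasp_force: 0.0
```

>>> {"op": "apply_moves", "data": {
  "moves": [
    {"jaw": 1,"offset": [-50,28,0],"rot": [0,0,0]},
    {"jaw": 1,"offset": [-50,28,0],"rot": [0,0,0]},
    {"jaw": 1,"offset": [-50,28,0],"rot": [0,0,0]},
    {"jaw": 1,"offset": [-50,28,0],"rot": [0,0,0]},
    {"jaw": 1,"offset": [-50,28,0],"rot": [0,0,0]}
  ]
}}

```text
time_s: 2.68
eef_pos: [0.41, 0.1428, 0.2317]
eef_rot: [0.0, 0.707, 0.707, 0.001]
wrist_force: [0.8, 1.1, 0.6]
opening: 1.002
grasp_force: 0.0
```

>>> {"op": "apply_moves", "data": {
  "moves": [
    {"jaw": 1,"offset": [-52,24,0],"rot": [0,0,0]},
    {"jaw": 1,"offset": [-52,24,0],"rot": [0,0,0]},
    {"jaw": 1,"offset": [-53,25,0],"rot": [0,0,0]},
    {"jaw": 1,"offset": [0,0,30],"rot": [0,0,0]},
    {"jaw": 1,"offset": [0,0,0],"rot": [0,0,0]}
  ]
}}

```text
time_s: 3.3
eef_pos: [0.4806, -0.0127, 0.1992]
eef_rot: [-0.002, 0.708, 0.707, -0.001]
wrist_force: [-0.5, 0.4, 0.8]
opening: 0.998
grasp_force: 0.0
```

```bash
python3 - <<'E'
from h import *
T=T_of("wrist");im,d=ctrl.camera("wrist");cv2.imwrite("pics/w1.png",im[:,:,::-1])
print(ctrl.get_obs()["eef_pos"])
for r in ctrl.outline_of("wrist","jar_a_mid"):
    P=cloud("wrist",T,d,r["region"]);Q=P[P[:,2]>.09]
    if len(Q)>20: print(r["score"],r["position"],((Q.min(0)+Q.max(0))/2).round(3),(Q.max(0)-Q.min(0)).round(3),Q[:,2].max())
E
```

```text
[ 0.4814365  -0.0123203   0.20065201]
```

View pics/w1.png

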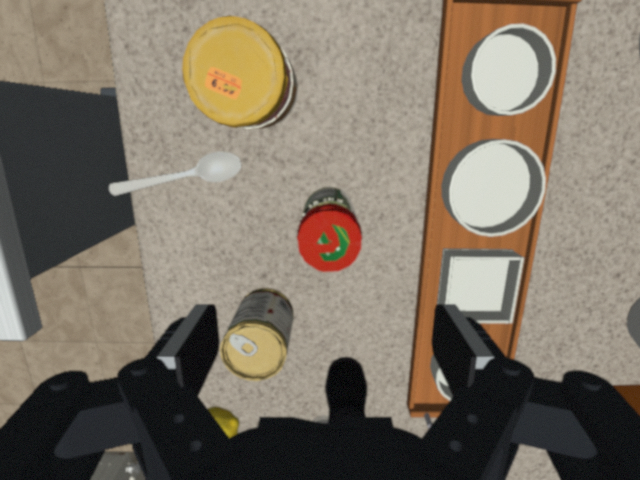

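The wrist view has jar b's cap at (330,238), centred between the fingers (column ~326), with clear space around it. The network missed it, so I'll descend on the top and scene estimate.

>>> {"op": "apply_moves", "data": {
  "moves": [
    {"jaw": 1,"offset": [-1,2,40],"rot": [0,0,0]},
    {"jaw": 1,"offset": [0,0,40],"rot": [0,0,0]},
    {"jaw": 1,"offset": [0,0,40],"rot": [0,0,0]},
    {"jaw": 1,"offset": [0,0,19],"rot": [0,0,0]},
    {"jaw": 1,"offset": [0,0,0],"rot": [0,0,0]}
  ]
}}

```text
time_s: 4.03
eef_pos: [0.4839, -0.0125, 0.0621]
eef_rot: [-0.001, 0.706, 0.708, -0.0]
wrist_force: [0.9, -0.3, -0.5]
opening: 0.999
grasp_force: 0.0
```

>>> {"op": "apply_moves", "data": {
  "moves": [
    {"jaw": 0.3,"offset": [0,0,0],"rot": [0,0,0]},
    {"jaw": 0.3,"offset": [0,0,0],"rot": [0,0,0]},
    {"jaw": 0.3,"offset": [0,0,0],"rot": [0,0,0]},
    {"jaw": 0.3,"offset": [0,0,0],"rot": [0,0,0]},
    {"jaw": 0.3,"offset": [0,0,0],"rot": [0,0,0]}
  ]
}}

```text
time_s: 4.65
eef_pos: [0.4852, -0.0137, 0.0638]
eef_rot: [0.001, 0.707, 0.707, 0.001]
wrist_force: [-1.5, 1.0, 6.5]
opening: 0.507
grasp_force: 59.6
```

>>> {"op": "apply_moves", "data": {
  "moves": [
    {"jaw": 0.3,"offset": [0,0,-35],"rot": [0,0,0]},
    {"jaw": 0.3,"offset": [0,0,-40],"rot": [0,0,0]},
    {"jaw": 0.3,"offset": [40,48,0],"rot": [0,0,0]},
    {"jaw": 0.3,"offset": [40,48,0],"rot": [0,0,0]},
    {"jaw": 0.3,"offset": [38,46,0],"rot": [0,0,0]}
  ]
}}

```text
time_s: 5.28
eef_pos: [0.6279, 0.1058, 0.1383]
eef_rot: [0.001, 0.707, 0.707, 0.0]
wrist_force: [1.4, -0.7, -1.2]
opening: 0.51
grasp_force: 61.1
```

>>> {"op": "apply_moves", "data": {
  "moves": [
    {"jaw": 0.3,"offset": [0,0,0],"rot": [0,0,0]},
    {"jaw": 0.3,"offset": [0,0,20],"rot": [0,0,0]},
    {"jaw": 0.3,"offset": [0,0,10],"rot": [0,0,0]},
    {"jaw": 0.3,"offset": [0,0,0],"rot": [0,0,0]},
    {"jaw": 0.3,"offset": [0,0,0],"rot": [0,0,0]}
  ]
}}

```text
time_s: 5.9
eef_pos: [0.6262, 0.104, 0.1077]
eef_rot: [0.0, 0.707, 0.707, 0.0]
wrist_force: [-0.2, -0.5, -0.4]
opening: 0.503
grasp_force: 61.5
```

```bash
python3 - <<'E'
from h import *
print(ctrl.get_obs()["eef_pos"])
im,d=ctrl.camera("scene");cv2.imwrite("pics/s2.png",cv2.resize(im[160:280,220:380,::-1],(800,600)))
E
```

```text
[0.6262403  0.1039682  0.10770518]
```

View pics/s2.png

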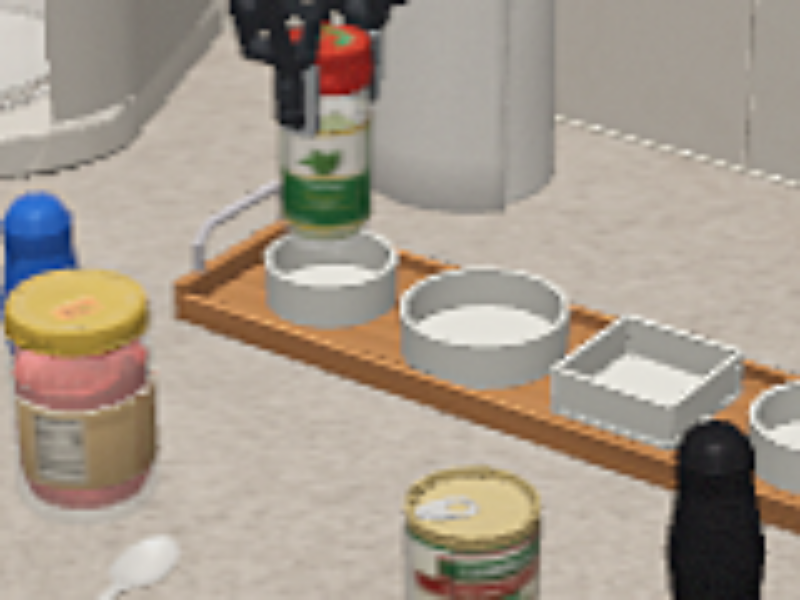

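The jar hangs upright over the left round cup: jar axis at column ~327, cup centre ~331. Lowering it now.

>>> {"op": "apply_moves", "data": {
  "moves": [
    {"jaw": 0.3,"offset": [0,0,15],"rot": [0,0,0]},
    {"jaw": 0.3,"offset": [0,0,12],"rot": [0,0,0]},
    {"jaw": 0.3,"offset": [0,0,4],"rot": [0,0,0]},
    {"jaw": 0.3,"offset": [0,0,1],"rot": [0,0,0]},
    {"jaw": 0.3,"offset": [0,0,0],"rot": [0,0,0]}
  ]
}}

```text
time_s: 6.58
eef_pos: [0.6264, 0.1046, 0.0752]
eef_rot: [0.0, 0.707, 0.707, 0.0]
wrist_force: [-1.0, 0.3, -0.9]
opening: 0.508
grasp_force: 61.5
```

>>> {"op": "apply_moves", "data": {
  "moves": [
    {"jaw": 0.3,"offset": [0,0,0.5],"rot": [0,0,0]},
    {"jaw": 0.3,"offset": [0,0,0.5],"rot": [0,0,0]},
    {"jaw": 0.3,"offset": [0,0,0],"rot": [0,0,0]},
    {"jaw": 0.3,"offset": [0,0,0],"rot": [0,0,0]},
    {"jaw": 0.3,"offset": [0,0,0],"rot": [0,0,0]}
  ]
}}

```text
time_s: 7.2
eef_pos: [0.6265, 0.1046, 0.0749]
eef_rot: [0.0, 0.707, 0.707, 0.0]
wrist_force: [-2.7, -1.8, 5.9]
opening: 0.508
grasp_force: 61.9
```

>>> {"op": "apply_moves", "data": {
  "moves": [
    {"jaw": 0.6,"offset": [0,0,0],"rot": [0,0,0]},
    {"jaw": 0.8,"offset": [0,0,0],"rot": [0,0,0]},
    {"jaw": 0.9,"offset": [0,0,0],"rot": [0,0,0]},
    {"jaw": 0.9,"offset": [0,0,0],"rot": [0,0,0]},
    {"jaw": 0.9,"offset": [0,0,-5],"rot": [0,0,0]}
  ]
}}

```text
time_s: 7.82
eef_pos: [0.6259, 0.1045, 0.0789]
eef_rot: [-0.0, 0.707, 0.707, -0.0]
wrist_force: [-0.6, 0.4, -0.5]
opening: 0.9
grasp_force: 0.0
```

>>> {"op": "apply_moves", "data": {
  "moves": [
    {"jaw": 0.9,"offset": [0,0,-40],"rot": [0,0,0]},
    {"jaw": 1,"offset": [0,0,-50],"rot": [0,0,0]},
    {"jaw": 1,"offset": [0,0,-30],"rot": [0,0,0]},
    {"jaw": 1,"offset": [-55,-14,0],"rot": [0,0,0]},
    {"jaw": 1,"offset": [-55,-14,0],"rot": [0,0,0]}
  ]
}}

```text
time_s: 8.45
eef_pos: [0.5984, -0.0061, 0.2005]
eef_rot: [0.001, 0.706, 0.708, 0.001]
wrist_force: [0.2, -0.3, 0.4]
opening: 1.002
grasp_force: 0.0
```

>>> {"op": "apply_moves", "data": {
  "moves": [
    {"jaw": 1,"offset": [-58,-15,0],"rot": [0,0,0]},
    {"jaw": 1,"offset": [-58,-15,0],"rot": [0,0,0]},
    {"jaw": 1,"offset": [-58,-15,0],"rot": [0,0,0]},
    {"jaw": 1,"offset": [-58,-15,0],"rot": [0,0,0]},
    {"jaw": 1,"offset": [-58,-15,0],"rot": [0,0,0]}
  ]
}}

```text
time_s: 9.07
eef_pos: [0.5228, -0.2974, 0.2]
eef_rot: [0.001, 0.707, 0.707, 0.0]
wrist_force: [1.1, 0.6, -0.1]
opening: 1.001
grasp_force: 0.0
```

```bash
python3 - <<'E'
from h import *
print(ctrl.get_obs()["eef_pos"])
T=T_of("top");im,d=ctrl.camera("top");cv2.imwrite("pics/t3.png",im[190:340,200:520,::-1].repeat(2,0).repeat(2,1))
m=np.zeros(d.shape,bool);m[195:235,250:290]=1
P=cloud("top",T,d,m);P=P[P[:,2]>.1];print(((P.min(0)+P.max(0))/2).round(3),(P.max(0)).round(3))
E
```

```text
[ 0.52282765 -0.29740014  0.20000132]
[0.625 0.105 0.112] [0.647 0.127 0.123]
```

View pics/t3.png

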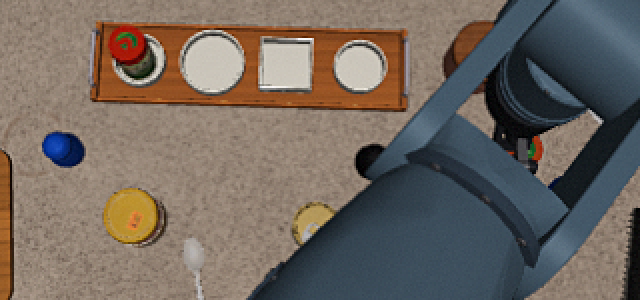

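Jar b stands upright in the left cup (cap at (128,45) in the crop, measured at (0.625, 0.105)). Next is jar a.

>>> {"op": "apply_moves", "data": {
  "moves": [
    {"jaw": 1,"offset": [-59,-14,0],"rot": [0,0,0]},
    {"jaw": 1,"offset": [0,0,0],"rot": [0,0,0]},
    {"jaw": 1,"offset": [0,0,40],"rot": [0,0,0]},
    {"jaw": 1,"offset": [0,0,0],"rot": [0,0,0]},
    {"jaw": 1,"offset": [0,0,0],"rot": [0,0,0]}
  ]
}}

```text
time_s: 9.75
eef_pos: [0.51, -0.354, 0.1603]
eef_rot: [0.0, 0.707, 0.708, 0.0]
wrist_force: [-0.4, -0.6, 0.7]
opening: 1.0
grasp_force: 0.0
```

```bash
python3 - <<'E'
from h import *
print(ctrl.get_obs()["eef_pos"])
im,d=ctrl.camera("wrist");cv2.imwrite("pics/w4.png",im[:,:,::-1])
E
```

```text
[ 0.51002916 -0.35396887  0.16034924]
```

View pics/w4.png

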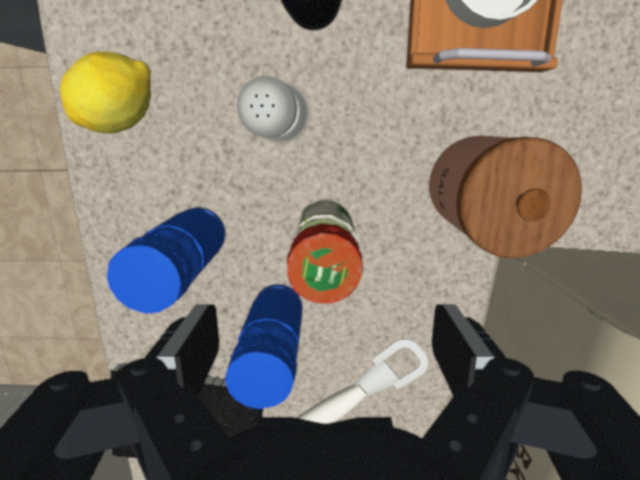

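Jar a's cap is at (325,265), centred between the fingers. The finger sides are clear of the blue jar at (262,375) and of the salt pot at (515,195).

>>> {"op": "apply_moves", "data": {
  "moves": [
    {"jaw": 1,"offset": [-2,-1,40],"rot": [0,0,0]},
    {"jaw": 1,"offset": [0,0,40],"rot": [0,0,0]},
    {"jaw": 1,"offset": [0,0,18],"rot": [0,0,0]},
    {"jaw": 1,"offset": [0,0,0],"rot": [0,0,0]},
    {"jaw": 0.3,"offset": [0,0,0],"rot": [0,0,0]}
  ]
}}

```text
time_s: 10.42
eef_pos: [0.5096, -0.3575, 0.0634]
eef_rot: [0.002, 0.707, 0.707, -0.0]
wrist_force: [-0.2, -0.7, -0.2]
opening: 0.817
grasp_force: 0.0
```

>>> {"op": "apply_moves", "data": {
  "moves": [
    {"jaw": 0.3,"offset": [0,0,0],"rot": [0,0,0]},
    {"jaw": 0.3,"offset": [0,0,0],"rot": [0,0,0]},
    {"jaw": 0.3,"offset": [0,0,0],"rot": [0,0,0]},
    {"jaw": 0.3,"offset": [0,0,0],"rot": [0,0,0]},
    {"jaw": 0.3,"offset": [0,0,0],"rot": [0,0,0]}
  ]
}}

```text
time_s: 11.05
eef_pos: [0.5094, -0.3574, 0.0632]
eef_rot: [0.002, 0.707, 0.707, -0.0]
wrist_force: [-0.0, -0.1, 5.6]
opening: 0.504
grasp_force: 60.4
```

>>> {"op": "apply_moves", "data": {
  "moves": [
    {"jaw": 0.3,"offset": [0,0,-35],"rot": [0,0,0]},
    {"jaw": 0.3,"offset": [0,0,-45],"rot": [0,0,0]},
    {"jaw": 0.3,"offset": [0,0,-45],"rot": [0,0,0]},
    {"jaw": 0.3,"offset": [0,0,0],"rot": [0,0,0]},
    {"jaw": 0.3,"offset": [45,29,0],"rot": [0,0,0]}
  ]
}}

```text
time_s: 11.68
eef_pos: [0.5363, -0.3138, 0.1864]
eef_rot: [0.001, 0.709, 0.705, -0.0]
wrist_force: [0.5, 0.2, -1.1]
opening: 0.507
grasp_force: 61.3
```

>>> {"op": "apply_moves", "data": {
  "moves": [
    {"jaw": 0.3,"offset": [45,29,0],"rot": [0,0,0]},
    {"jaw": 0.3,"offset": [45,29,0],"rot": [0,0,0]},
    {"jaw": 0.3,"offset": [45,29,0],"rot": [0,0,0]},
    {"jaw": 0.3,"offset": [0,0,40],"rot": [0,0,0]},
    {"jaw": 0.3,"offset": [0,0,35],"rot": [0,0,0]}
  ]
}}

```text
time_s: 12.3
eef_pos: [0.6239, -0.1749, 0.109]
eef_rot: [-0.001, 0.706, 0.708, -0.0]
wrist_force: [0.0, -1.1, -1.4]
opening: 0.51
grasp_force: 61.4
```

>>> {"op": "apply_moves", "data": {
  "moves": [
    {"jaw": 0.3,"offset": [0,0,0],"rot": [0,0,0]},
    {"jaw": 0.3,"offset": [0,0,0],"rot": [0,0,0]},
    {"jaw": 0.3,"offset": [0,0,0],"rot": [0,0,0]},
    {"jaw": 0.3,"offset": [0,0,0],"rot": [0,0,0]},
    {"jaw": 0.3,"offset": [0,0,0],"rot": [0,0,0]}
  ]
}}

```text
time_s: 12.92
eef_pos: [0.6247, -0.1767, 0.1122]
eef_rot: [0.001, 0.707, 0.707, 0.0]
wrist_force: [0.3, 0.1, -0.6]
opening: 0.504
grasp_force: 61.3
```

```bash
python3 - <<'E'
from h import *
print(ctrl.get_obs()["eef_pos"])
im,d=ctrl.camera("scene");cv2.imwrite("pics/s5.png",cv2.resize(im[160:310,280:480,::-1],(800,600)))
E
```

```text
[ 0.62468988 -0.17673747  0.11215054]
```

View pics/s5.png

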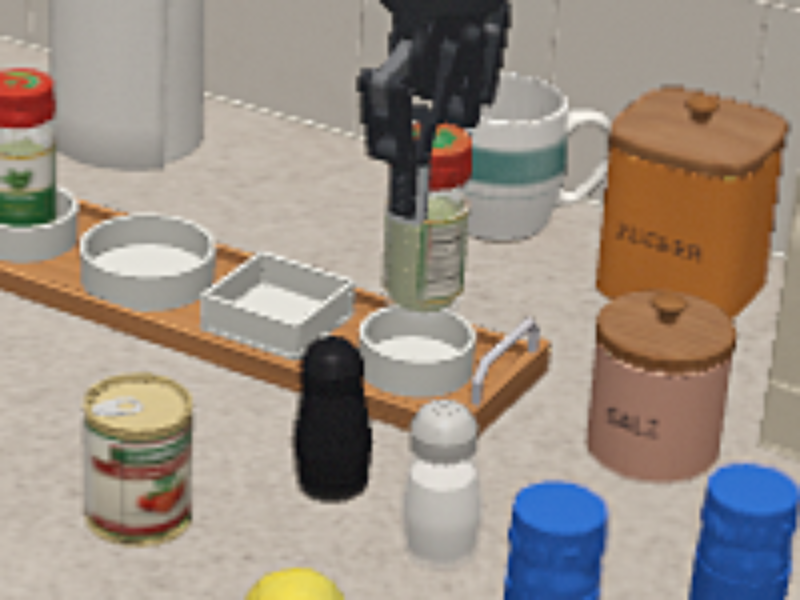

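Jar a hangs upright over the right round cup: jar axis ~425, cup centre ~417, which is within the 8 mm clearance. Jar b is standing in its cup.

>>> {"op": "apply_moves", "data": {
  "moves": [
    {"jaw": 0.3,"offset": [1,0,15],"rot": [0,0,0]},
    {"jaw": 0.3,"offset": [0,0,15],"rot": [0,0,0]},
    {"jaw": 0.3,"offset": [0,0,5],"rot": [0,0,0]},
    {"jaw": 0.3,"offset": [0,0,1.5],"rot": [0,0,0]},
    {"jaw": 0.3,"offset": [0,0,0],"rot": [0,0,0]}
  ]
}}

```text
time_s: 13.6
eef_pos: [0.6244, -0.1755, 0.0745]
eef_rot: [-0.0, 0.707, 0.707, 0.0]
wrist_force: [-0.7, 0.4, -0.4]
opening: 0.507
grasp_force: 61.4
```

>>> {"op": "apply_moves", "data": {
  "moves": [
    {"jaw": 0.3,"offset": [0,0,0.5],"rot": [0,0,0]},
    {"jaw": 0.3,"offset": [0,0,0.5],"rot": [0,0,0]},
    {"jaw": 0.3,"offset": [0,0,0],"rot": [0,0,0]},
    {"jaw": 0.3,"offset": [0,0,0],"rot": [0,0,0]},
    {"jaw": 0.3,"offset": [0,0,0],"rot": [0,0,0]}
  ]
}}

```text
time_s: 14.22
eef_pos: [0.6245, -0.1756, 0.0742]
eef_rot: [0.0, 0.707, 0.707, 0.0]
wrist_force: [-0.7, 0.2, 4.8]
opening: 0.507
grasp_force: 61.8
```

>>> {"op": "apply_moves", "data": {
  "moves": [
    {"jaw": 0.6,"offset": [0,0,0],"rot": [0,0,0]},
    {"jaw": 0.8,"offset": [0,0,0],"rot": [0,0,0]},
    {"jaw": 0.9,"offset": [0,0,0],"rot": [0,0,0]},
    {"jaw": 0.9,"offset": [0,0,0],"rot": [0,0,0]},
    {"jaw": 0.9,"offset": [0,0,-5],"rot": [0,0,0]}
  ]
}}

```text
time_s: 14.85
eef_pos: [0.624, -0.1753, 0.0784]
eef_rot: [-0.001, 0.707, 0.707, -0.0]
wrist_force: [-0.5, 0.5, 0.8]
opening: 0.901
grasp_force: 0.0
```

>>> {"op": "apply_moves", "data": {
  "moves": [
    {"jaw": 0.9,"offset": [0,0,-40],"rot": [0,0,0]},
    {"jaw": 1,"offset": [0,0,-45],"rot": [0,0,0]},
    {"jaw": 1,"offset": [0,0,-30],"rot": [0,0,0]},
    {"jaw": 1,"offset": [-31,-50,0],"rot": [0,0,0]},
    {"jaw": 1,"offset": [-31,-50,0],"rot": [0,0,0]}
  ]
}}

```text
time_s: 15.48
eef_pos: [0.5238, -0.238, 0.1949]
eef_rot: [0.001, 0.706, 0.708, 0.0]
wrist_force: [-0.5, -1.1, 0.0]
opening: 1.002
grasp_force: 0.0
```

>>> {"op": "apply_moves", "data": {
  "moves": [
    {"jaw": 1,"offset": [-30,-51,0],"rot": [0,0,0]},
    {"jaw": 1,"offset": [0,0,35],"rot": [0,0,0]},
    {"jaw": 1,"offset": [0,0,0],"rot": [0,0,0]},
    {"jaw": 1,"offset": [0,0,0],"rot": [0,0,0]},
    {"jaw": 1,"offset": [0,0,0],"rot": [0,0,0]}
  ]
}}

```text
time_s: 16.1
eef_pos: [0.4746, -0.2676, 0.1601]
eef_rot: [0.001, 0.707, 0.708, 0.0]
wrist_force: [0.0, -0.3, -0.1]
opening: 0.999
grasp_force: 0.0
```

```bash
python3 - <<'E'
from h import *
print(ctrl.get_obs()["eef_pos"])
im,d=ctrl.camera("wrist");cv2.imwrite("pics/w6.png",im[:,:,::-1])
E
```

```text
[ 0.47455909 -0.26760087  0.16011618]
```

View pics/w6.png

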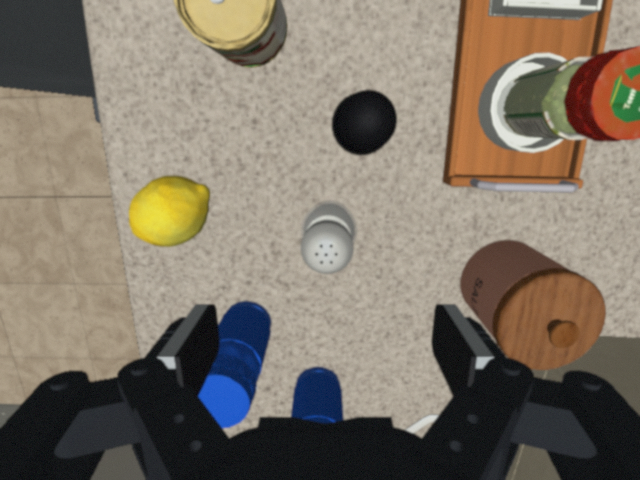

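The shaker top is at (328,248), centred between the fingers and clear of the blue jar at (222,395). Jar a stands in its cup at (525,105). Descending.

>>> {"op": "apply_moves", "data": {
  "moves": [
    {"jaw": 1,"offset": [0,-1,45],"rot": [0,0,0]},
    {"jaw": 1,"offset": [0,0,45],"rot": [0,0,0]},
    {"jaw": 1,"offset": [0,0,34],"rot": [0,0,0]},
    {"jaw": 1,"offset": [0,0,0],"rot": [0,0,0]},
    {"jaw": 0.3,"offset": [0,0,0],"rot": [0,0,0]}
  ]
}}

```text
time_s: 16.77
eef_pos: [0.4736, -0.2682, 0.0364]
eef_rot: [0.001, 0.707, 0.707, 0.0]
wrist_force: [0.6, -0.3, 0.9]
opening: 0.818
grasp_force: 0.0
```

>>> {"op": "apply_moves", "data": {
  "moves": [
    {"jaw": 0.3,"offset": [0,0,0],"rot": [0,0,0]},
    {"jaw": 0.3,"offset": [0,0,0],"rot": [0,0,0]},
    {"jaw": 0.3,"offset": [0,0,0],"rot": [0,0,0]},
    {"jaw": 0.3,"offset": [0,0,0],"rot": [0,0,0]},
    {"jaw": 0.3,"offset": [0,0,0],"rot": [0,0,0]}
  ]
}}

```text
time_s: 17.4
eef_pos: [0.4737, -0.2685, 0.037]
eef_rot: [0.002, 0.707, 0.707, 0.0]
wrist_force: [-0.2, 1.0, 6.7]
opening: 0.433
grasp_force: 57.3
```

>>> {"op": "apply_moves", "data": {
  "moves": [
    {"jaw": 0.3,"offset": [0,0,-35],"rot": [0,0,0]},
    {"jaw": 0.3,"offset": [0,0,-48],"rot": [0,0,0]},
    {"jaw": 0.3,"offset": [0,0,-50],"rot": [0,0,0]},
    {"jaw": 0.3,"offset": [0,0,0],"rot": [0,0,0]},
    {"jaw": 0.3,"offset": [37,30,0],"rot": [0,0,0]}
  ]
}}

```text
time_s: 18.02
eef_pos: [0.5018, -0.2323, 0.1685]
eef_rot: [0.001, 0.709, 0.706, -0.0]
wrist_force: [-0.1, 0.2, -1.2]
opening: 0.429
grasp_force: 58.5
```

>>> {"op": "apply_moves", "data": {
  "moves": [
    {"jaw": 0.3,"offset": [37,30,0],"rot": [0,0,0]},
    {"jaw": 0.3,"offset": [37,30,0],"rot": [0,0,0]},
    {"jaw": 0.3,"offset": [37,30,0],"rot": [0,0,0]},
    {"jaw": 0.3,"offset": [37,31,0],"rot": [0,0,0]},
    {"jaw": 0.3,"offset": [0,0,0],"rot": [0,0,0]}
  ]
}}

```text
time_s: 18.65
eef_pos: [0.6241, -0.0794, 0.1666]
eef_rot: [-0.001, 0.706, 0.709, 0.0]
wrist_force: [0.6, -0.6, -1.2]
opening: 0.429
grasp_force: 58.5
```

>>> {"op": "apply_moves", "data": {
  "moves": [
    {"jaw": 0.3,"offset": [0,0,45],"rot": [0,0,0]},
    {"jaw": 0.3,"offset": [0,0,35],"rot": [0,0,0]},
    {"jaw": 0.3,"offset": [0,0,0],"rot": [0,0,0]},
    {"jaw": 0.3,"offset": [0,0,0],"rot": [0,0,0]},
    {"jaw": 0.3,"offset": [0,0,0],"rot": [0,0,0]}
  ]
}}

```text
time_s: 19.27
eef_pos: [0.6246, -0.0832, 0.09]
eef_rot: [0.002, 0.707, 0.707, 0.001]
wrist_force: [-0.3, -0.3, 0.2]
opening: 0.429
grasp_force: 58.5
```

```bash
python3 - <<'E'
from h import *
print(ctrl.get_obs()["eef_pos"])
im,d=ctrl.camera("scene");cv2.imwrite("pics/s7.png",cv2.resize(im[160:310,280:480,::-1],(800,600)))
E
```

```text
[ 0.62462832 -0.08320454  0.09000155]
```

View pics/s7.png

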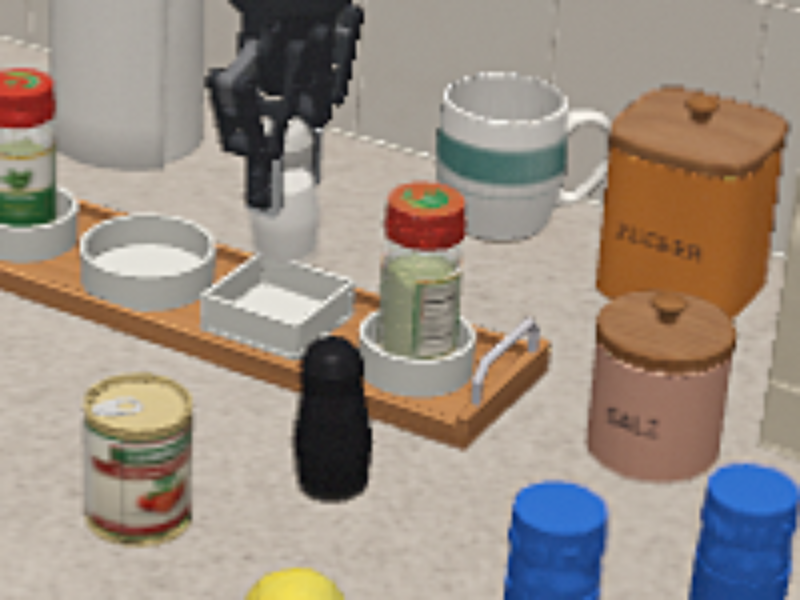

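Jar a sits upright in its cup. The shaker, at (285,240), is centred behind and above the square cup at (278,300). Lowering.

>>> {"op": "apply_moves", "data": {
  "moves": [
    {"jaw": 0.3,"offset": [0,0,18],"rot": [0,0,0]},
    {"jaw": 0.3,"offset": [0,0,15],"rot": [0,0,0]},
    {"jaw": 0.3,"offset": [0,0,7],"rot": [0,0,0]},
    {"jaw": 0.3,"offset": [0,0,1.5],"rot": [0,0,0]},
    {"jaw": 0.3,"offset": [0,0,0],"rot": [0,0,0]}
  ]
}}

```text
time_s: 19.95
eef_pos: [0.6228, -0.0821, 0.0479]
eef_rot: [-0.001, 0.707, 0.707, -0.001]
wrist_force: [-8.1, 1.6, 17.8]
opening: 0.434
grasp_force: 60.0
```

>>> {"op": "apply_moves", "data": {
  "moves": [
    {"jaw": 0.3,"offset": [0,0,0.5],"rot": [0,0,0]},
    {"jaw": 0.3,"offset": [0,0,0.5],"rot": [0,0,0]},
    {"jaw": 0.3,"offset": [0,0,0],"rot": [0,0,0]},
    {"jaw": 0.3,"offset": [0,0,0],"rot": [0,0,0]},
    {"jaw": 0.3,"offset": [0,0,0],"rot": [0,0,0]}
  ]
}}

```text
time_s: 20.58
eef_pos: [0.6229, -0.0821, 0.0478]
eef_rot: [-0.001, 0.707, 0.707, -0.001]
wrist_force: [-11.9, 3.1, 25.0]
opening: 0.429
grasp_force: 60.4
```

>>> {"op": "apply_moves", "data": {
  "moves": [
    {"jaw": 0.3,"offset": [0,0,-1.3],"rot": [0,0,0]},
    {"jaw": 0.3,"offset": [0,0,0],"rot": [0,0,0]},
    {"jaw": 0.3,"offset": [0,0,0],"rot": [0,0,0]},
    {"jaw": 0.3,"offset": [0,0,0],"rot": [0,0,0]},
    {"jaw": 0.3,"offset": [0,0,0],"rot": [0,0,0]}
  ]
}}

```text
time_s: 21.2
eef_pos: [0.6231, -0.0822, 0.0479]
eef_rot: [-0.0, 0.707, 0.707, -0.0]
wrist_force: [-5.9, 1.2, 14.2]
opening: 0.432
grasp_force: 59.8
```

>>> {"op": "apply_moves", "data": {
  "moves": [
    {"jaw": 0.3,"offset": [0,0,-1],"rot": [0,0,0]},
    {"jaw": 0.3,"offset": [0,0,0],"rot": [0,0,0]},
    {"jaw": 0.6,"offset": [0,0,0],"rot": [0,0,0]},
    {"jaw": 0.8,"offset": [0,0,0],"rot": [0,0,0]},
    {"jaw": 0.9,"offset": [0,0,0],"rot": [0,0,0]}
  ]
}}

```text
time_s: 21.82
eef_pos: [0.6231, -0.0824, 0.0471]
eef_rot: [-0.0, 0.707, 0.707, -0.0]
wrist_force: [-0.2, -0.1, -0.1]
opening: 0.899
grasp_force: 0.0
```

>>> {"op": "apply_moves", "data": {
  "moves": [
    {"jaw": 0.9,"offset": [0,0,0],"rot": [0,0,0]},
    {"jaw": 0.9,"offset": [0,0,-5],"rot": [0,0,0]},
    {"jaw": 0.9,"offset": [0,0,-40],"rot": [0,0,0]},
    {"jaw": 1,"offset": [0,0,-60],"rot": [0,0,0]},
    {"jaw": 1,"offset": [0,0,-40],"rot": [0,0,0]}
  ]
}}

```text
time_s: 22.45
eef_pos: [0.6243, -0.0828, 0.1962]
eef_rot: [0.002, 0.707, 0.707, 0.001]
wrist_force: [0.1, -0.5, 0.2]
opening: 1.003
grasp_force: 0.0
```

>>> {"op": "apply_moves", "data": {
  "moves": [
    {"jaw": 1,"offset": [-10,-52,0],"rot": [0,0,0]},
    {"jaw": 1,"offset": [-10,-52,0],"rot": [0,0,0]},
    {"jaw": 1,"offset": [-10,-52,0],"rot": [0,0,0]},
    {"jaw": 1,"offset": [-10,-50,40],"rot": [0,0,0]},
    {"jaw": 1,"offset": [0,0,0],"rot": [0,0,0]}
  ]
}}

```text
time_s: 23.08
eef_pos: [0.4132, -0.12, 0.1503]
eef_rot: [-0.004, 0.708, 0.706, -0.001]
wrist_force: [0.8, 0.0, 0.4]
opening: 0.998
grasp_force: 0.0
```

>>> {"op": "apply_moves", "data": {
  "moves": [
    {"jaw": 1,"offset": [0,0,0],"rot": [0,0,0]},
    {"jaw": 1,"offset": [0,0,0],"rot": [0,0,0]},
    {"jaw": 1,"offset": [0,0,0],"rot": [0,0,0]},
    {"jaw": 1,"offset": [0,0,0],"rot": [0,0,0]},
    {"jaw": 1,"offset": [0,0,0],"rot": [0,0,0]}
  ]
}}

```text
time_s: 23.7
eef_pos: [0.4193, -0.1221, 0.154]
eef_rot: [-0.0, 0.707, 0.707, -0.0]
wrist_force: [0.2, 0.5, -0.4]
opening: 1.0
grasp_force: 0.0
```

```bash
python3 - <<'E'
from h import *
print(ctrl.get_obs()["eef_pos"])
T=T_of("wrist");im,d=ctrl.camera("wrist");cv2.imwrite("pics/w8.png",im[:,:,::-1])
for r in ctrl.outline_of("wrist","tin_mid"):
    P=cloud("wrist",T,d,r["region"]);Q=P[(P[:,2]>.062)&(P[:,2]<.085)]
    if len(Q)>20: print(r["score"],r["position"],((Q.min(0)+Q.max(0))/2).round(3),(Q.max(0)-Q.min(0)).round(3))
E
```

```text
[ 0.41931752 -0.12209876  0.15402806]
0.89 [322.5, 242.0] [ 0.418 -0.122  0.068] [0.056 0.057 0.011]
```

View pics/w8.png

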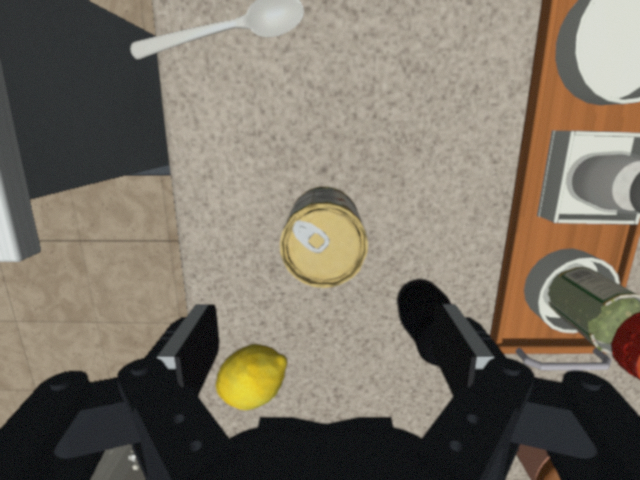

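The tin is at (323,243), measured at (0.418, -0.122), and the shaker stands in the square cup. Descending to the tin.

>>> {"op": "apply_moves", "data": {
  "moves": [
    {"jaw": 1,"offset": [0,-1,45],"rot": [0,0,0]},
    {"jaw": 1,"offset": [0,0,45],"rot": [0,0,0]},
    {"jaw": 1,"offset": [0,0,34],"rot": [0,0,0]},
    {"jaw": 1,"offset": [0,0,0],"rot": [0,0,0]},
    {"jaw": 0.3,"offset": [0,0,0],"rot": [0,0,0]}
  ]
}}

```text
time_s: 24.42
eef_pos: [0.4189, -0.1226, 0.0311]
eef_rot: [0.001, 0.707, 0.707, 0.0]
wrist_force: [-1.1, 0.3, -0.5]
opening: 0.816
grasp_force: 0.0
```

>>> {"op": "apply_moves", "data": {
  "moves": [
    {"jaw": 0.4,"offset": [0,0,0],"rot": [0,0,0]},
    {"jaw": 0.4,"offset": [0,0,0],"rot": [0,0,0]},
    {"jaw": 0.4,"offset": [0,0,0],"rot": [0,0,0]},
    {"jaw": 0.4,"offset": [0,0,0],"rot": [0,0,0]},
    {"jaw": 0.4,"offset": [0,0,0],"rot": [0,0,0]}
  ]
}}

```text
time_s: 25.05
eef_pos: [0.4196, -0.1231, 0.032]
eef_rot: [0.002, 0.707, 0.707, 0.0]
wrist_force: [-1.4, 0.9, 6.4]
opening: 0.658
grasp_force: 63.7
```

>>> {"op": "apply_moves", "data": {
  "moves": [
    {"jaw": 0.4,"offset": [0,0,-35],"rot": [0,0,0]},
    {"jaw": 0.4,"offset": [0,0,-45],"rot": [0,0,0]},
    {"jaw": 0.4,"offset": [0,0,-30],"rot": [0,0,0]},
    {"jaw": 0.4,"offset": [26,41,0],"rot": [0,0,0]},
    {"jaw": 0.4,"offset": [27,41,0],"rot": [0,0,0]}
  ]
}}

```text
time_s: 25.68
eef_pos: [0.5018, -0.0691, 0.142]
eef_rot: [0.002, 0.708, 0.707, 0.001]
wrist_force: [1.9, -1.7, -2.7]
opening: 0.656
grasp_force: 65.0
```

>>> {"op": "apply_moves", "data": {
  "moves": [
    {"jaw": 0.4,"offset": [27,41,0],"rot": [0,0,0]},
    {"jaw": 0.4,"offset": [27,41,0],"rot": [0,0,0]},
    {"jaw": 0.4,"offset": [26,42,0],"rot": [0,0,0]},
    {"jaw": 0.4,"offset": [0,0,0],"rot": [0,0,0]},
    {"jaw": 0.4,"offset": [0,0,30],"rot": [0,0,0]}
  ]
}}

```text
time_s: 26.3
eef_pos: [0.6262, 0.0108, 0.1127]
eef_rot: [0.002, 0.707, 0.708, 0.002]
wrist_force: [0.4, 0.5, -3.0]
opening: 0.657
grasp_force: 65.5
```

>>> {"op": "apply_moves", "data": {
  "moves": [
    {"jaw": 0.4,"offset": [0,0,20],"rot": [0,0,0]},
    {"jaw": 0.4,"offset": [0,0,0],"rot": [0,0,0]},
    {"jaw": 0.4,"offset": [0,0,0],"rot": [0,0,0]},
    {"jaw": 0.4,"offset": [0,0,0],"rot": [0,0,0]},
    {"jaw": 0.4,"offset": [0,0,0],"rot": [0,0,0]}
  ]
}}

```text
time_s: 26.92
eef_pos: [0.6247, 0.0107, 0.091]
eef_rot: [0.001, 0.707, 0.707, 0.0]
wrist_force: [-0.3, 0.1, -2.4]
opening: 0.656
grasp_force: 65.4
```

```bash
python3 - <<'E'
from h import *
print(ctrl.get_obs()["eef_pos"])
im,d=ctrl.camera("scene");cv2.imwrite("pics/s9.png",cv2.resize(im[130:280,240:440,::-1],(800,600)))
E
```

```text
[0.62465802 0.01072869 0.09100266]
```

View pics/s9.png

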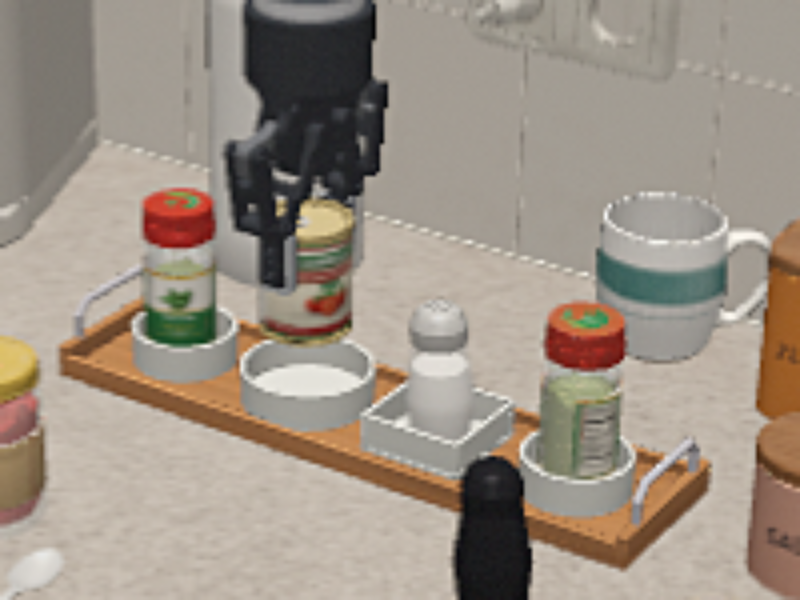

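All three placed items stand upright, and the tin hangs centred over the wide cup (tin ~307, cup ~308). Lowering.

>>> {"op": "apply_moves", "data": {
  "moves": [
    {"jaw": 0.4,"offset": [0,0,20],"rot": [0,0,0]},
    {"jaw": 0.4,"offset": [0,0,17],"rot": [0,0,0]},
    {"jaw": 0.4,"offset": [0,0,8],"rot": [0,0,0]},
    {"jaw": 0.4,"offset": [0,0,2],"rot": [0,0,0]},
    {"jaw": 0.4,"offset": [0,0,0],"rot": [0,0,0]}
  ]
}}

```text
time_s: 27.6
eef_pos: [0.6238, 0.011, 0.043]
eef_rot: [-0.0, 0.707, 0.707, -0.0]
wrist_force: [-3.4, 1.2, 3.5]
opening: 0.655
grasp_force: 65.9
```

>>> {"op": "apply_moves", "data": {
  "moves": [
    {"jaw": 0.4,"offset": [0,0,0.6],"rot": [0,0,0]},
    {"jaw": 0.4,"offset": [0,0,0],"rot": [0,0,0]},
    {"jaw": 0.4,"offset": [0,0,0],"rot": [0,0,0]},
    {"jaw": 0.4,"offset": [0,0,0],"rot": [0,0,0]},
    {"jaw": 0.4,"offset": [0,0,0],"rot": [0,0,0]}
  ]
}}

```text
time_s: 28.22
eef_pos: [0.6239, 0.0111, 0.043]
eef_rot: [-0.0, 0.707, 0.707, -0.0]
wrist_force: [-5.4, 0.6, 7.3]
opening: 0.653
grasp_force: 65.9
```

>>> {"op": "apply_moves", "data": {
  "moves": [
    {"jaw": 0.75,"offset": [0,0,0],"rot": [0,0,0]},
    {"jaw": 0.85,"offset": [0,0,0],"rot": [0,0,0]},
    {"jaw": 1,"offset": [0,0,0],"rot": [0,0,0]},
    {"jaw": 1,"offset": [0,0,0],"rot": [0,0,0]},
    {"jaw": 1,"offset": [0,0,-5],"rot": [0,0,0]}
  ]
}}

```text
time_s: 28.85
eef_pos: [0.6236, 0.011, 0.0471]
eef_rot: [-0.0, 0.707, 0.707, -0.0]
wrist_force: [0.5, 0.1, 0.2]
opening: 1.001
grasp_force: 0.0
```

>>> {"op": "apply_moves", "data": {
  "moves": [
    {"jaw": 1,"offset": [0,0,-40],"rot": [0,0,0]},
    {"jaw": 1,"offset": [0,0,-55],"rot": [0,0,0]},
    {"jaw": 1,"offset": [0,0,-60],"rot": [0,0,0]},
    {"jaw": 1,"offset": [0,-60,0],"rot": [0,0,0]},
    {"jaw": 1,"offset": [0,-60,0],"rot": [0,0,0]}
  ]
}}

```text
time_s: 29.48
eef_pos: [0.5035, 0.0107, 0.2038]
eef_rot: [0.001, 0.707, 0.707, 0.001]
wrist_force: [0.3, -0.3, 1.4]
opening: 0.997
grasp_force: 0.0
```

>>> {"op": "apply_moves", "data": {
  "moves": [
    {"jaw": 1,"offset": [0,-50,0],"rot": [0,0,0]},
    {"jaw": 1,"offset": [0,0,0],"rot": [0,0,0]},
    {"jaw": 1,"offset": [0,0,0],"rot": [0,0,0]},
    {"jaw": 1,"offset": [0,0,0],"rot": [0,0,0]},
    {"jaw": 1,"offset": [0,0,0],"rot": [0,0,0]}
  ]
}}

```text
time_s: 30.1
eef_pos: [0.4549, 0.0107, 0.2024]
eef_rot: [-0.0, 0.707, 0.707, -0.0]
wrist_force: [-0.1, -0.3, -0.0]
opening: 0.997
grasp_force: 0.0
```

```bash
python3 - <<'E'
from h import *
im,d=ctrl.camera("scene");cv2.imwrite("pics/s10.png",cv2.resize(im[150:360,140:420,::-1],(800,600)))
E
```

```text
(no output)
```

View pics/s10.png

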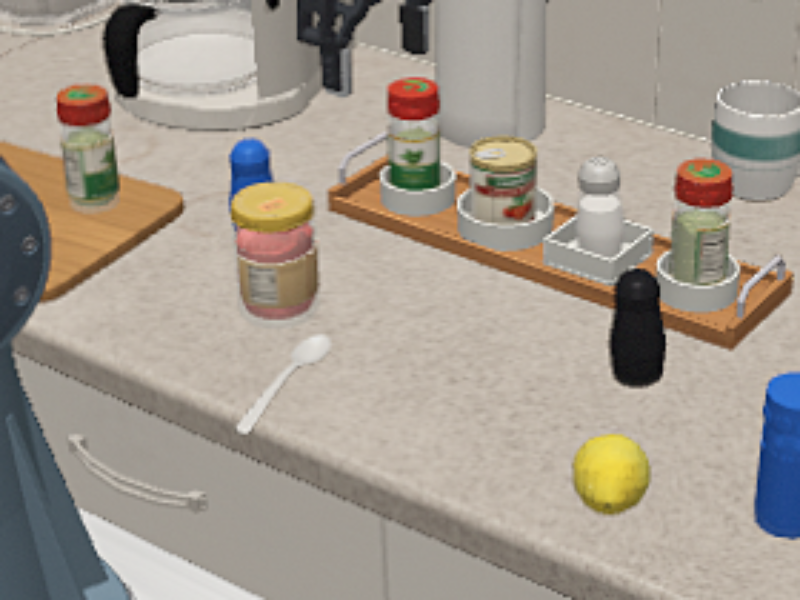

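All four items stand upright in their cups: jars at (413,135) and (702,220), tin at (503,180), shaker at (600,205). The board jar and jam jar have not moved.

```bash
python3 -c "from bench import ctrl; print(ctrl.hand_in())"
```

```text
the job is handed in; nothing more can be done
None
```

The caddy is stocked and handed in at about 30 s: both red-capped jars, the shaker and the tin stand upright in their cups, the board jar and jam jar are untouched, and nothing was knocked over.

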